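Refit the pump of a hand sprayer

ROBOT

A 6-joint arm with a two-finger parallel gripper is mounted at the origin on the work surface. World frame = base frame: x ahead of the robot, y to its left, z up, the work surface at z = 0. Lengths are in m, angles in rad, forces in N, time in s.
With the tool pointing down it reaches from about 0.275 to 0.975 m from the base axis. Payload 8.4 kg.
Tool frame: the origin (TCP) lies between the finger pads; the fingertips stand 22 mm ahead of it and the grasp point (between the pads) lies 3 mm ahead of it; z points along the fingers, y is the direction in which the jaws open and shut (so a half turn about z gives the same grasp; the last joint's range is limited). The gripper opens to 92 mm and grips with 3 to 60 N. Pads are 20 mm wide; open, the fingers measure 128 mm over their backs; the gripper's body (75 mm by 189 mm) begins 69 mm behind the grasp point.
Start: joints at [1.266, 0.353, 1.633, -0, 1.155, -0.002], TCP at [0.186, 0.597, 0.237] pointing down, gripper open.
Joint ranges: [-2.63, 2.63], [-0.92, 2.1], [0.06, 2.66], [-1.3, 4.44], [0, 2.69], [-3.02, 3.02]. Speed limits (rad/s): [2.22, 2.22, 2.79, 3.14, 3.14, 3.14].

INTERFACE

Orientations are given as a 3x3 rotation matrix whose columns are the frame's x, y, z axes.
In Python, from station import ctrl, hand, solver, cams gives the robot as it stands. Calls block until the motion is done:
- ctrl.movep(position, orientation): joint-space move of the TCP to a pose.
- ctrl.move_linear(position, max_speed=0.15, attitude=None): straight line of the TCP; attitude=None keeps the orientation; max_speed is the mean speed in m/s.
- ctrl.move_j(angles): joint-space move.
- hand.set_gripper(opening, strength=None): finger opening in m; strength is the grip in N (None keeps the last); returns when the fingers have stopped.
- ctrl.wait(seconds).
- solver.solve_ik(position, orientation): joint angles nearest the present ones, or None.
- cams.snapshot(name): name is "scene" or "side" or "wrist"; returns (picture, depth): 400x640x3 uint8, blue, green, red; 400x640 float32, m along the optical axis (not along the pixel's ray), 0 where there is no reading.
- cams.get_calibration(name): a dict with "fov_y" (degrees; the focal length in pixels is half the picture's height over the tangent of half this angle, whatever the lens; pixels are square), "cx", "cy" (the principal point, pixels), "dist" ([k1, k2, p1, p2, k3] as OpenCV has them; the pictures are not rectified), "R" (3x3) and "t" (3): a world point X has camera coordinates R X + t. Camera axes: x right, y down, z forward; pixel columns grow to the right and rows downward; lengths in m; the calibration is good to about 2 mm. A picture is of the moment at which its call begins: read the wrist's pose just before it. get_calibration takes no time and is no camera call; for the wrist camera it gives the pose at the moment of the call.
A pose or a line that the arm cannot do raises ctrl.Unreachable and nothing moves.
- ctrl.close_job(): hands the job in, once; it reports no verdict.
Readings, each from a call of its own:
- ctrl.read_time(): time.
- ctrl.read_qpos(): joint angles.
- ctrl.read_qd(): joint speeds.
- ctrl.read_effort(): joint torques, N m.
- ctrl.read_position(): TCP position.
- ctrl.read_tool_rot(): TCP orientation.
- ctrl.read_wrist_force(): force on the tool from outside, world axes, zero at the start.
- ctrl.read_moment(): the same for the moment, N m.
- ctrl.read_grip_width(): finger opening in m.
Only numpy, scipy, OpenCV 4.12 (cv2) and the standard library are available. Lean on these libraries where they do the work, as an engineer would, in place of code of your own. Each camera call takes 0.05 s, during which the arm holds its last target.

TASK

The rinsed pump of the spray bottle is leaning in the sloping drainer: take it out by its flat handle, stand it up and lower its barrel into the bottle's neck so that the two lugs first rest on the rim away from the notches. Then turn it under light pressure until the lugs drop into the notches and sit fully home, flush with the rim, and let go. Do not force it, keep the bottle standing where it is, and leave the other things alone.

Things in the scene. Friction and masses are not known exactly. Their poses are not given: they have to be found in the camera images.
- pump: Loose pump unit, 165 mm long, 0.16 kg. Origin: centre of the barrel's foot; z runs along its axis up to the handle. White round barrel, 33 mm diameter, z = 0 to 92 mm (the lowest 16 mm taper to 20 mm diameter). Half a turn about its axis makes no difference. It starts in the drainer's socket, leaning 35 degrees as the socket does, handle up, lugs on the socket's rim, with 1.5 mm play.
- pump_handle (a point): Middle of the pump's black flat handle, on the axis 135 mm from the barrel's foot; axes as the pump's. The handle is 46 mm wide (x), 14 mm thick (y) and 60 mm long (z = 105 to 165 mm of the pump), over a 26 x 14 mm stem. Pinch it here across its thickness (y).
- pump_lugs (a point): Point on the pump's axis at the lugs' undersides, 75 mm from the barrel's foot; axes as the pump's. Two white lugs stick out along +x and -x (in the plane of the handle) to 29 mm from the axis, each 10 mm wide (y), 12 mm high. When seated this point coincides with bottle_seat.
- bottle: Loose empty black spray bottle, 0.6 kg, standing on the shelf. Origin: centre of its underside, z up. Round body, 108 mm diameter to 72 mm height, tapering to 68 mm at 100 mm. A spout with twist nozzle sticks out of the shoulder along +x to 92 mm from the axis, at most 115 mm high. Black neck with a grey notched rim on top, 135 mm above the shelf.
- bottle_rim (a point): Centre of the neck's mouth at its flat rim, 135 mm above the underside; axes as the bottle's. Neck 66 mm outer, 36 mm inner diameter (the pump's barrel has 1.5 mm play each side). Lugs resting on the rim stand 12 mm higher than when home.
- bottle_seat (a point): Point on the bottle's axis at the notch floors, 123 mm above the underside; axes as the bottle's. Two notches, open above and outwards, cut the rim along +y and -y, crosswise to the nozzle: 14 mm wide, 12 mm deep (2 mm play each side of a lug). Below, the bottle is hollow and gives the barrel room.
- drainer: Fixed steel drainer: base plate 110 x 80 x 8 mm (x, y, z), origin at the centre of its underside, z up. It carries a square socket (36 mm inside, walls 8 mm thick, 50 mm long, open below) whose axis, going up, leans 35 degrees from vertical towards the drainer's -x side. The pump's y starts along the drainer's y.
- drainer_mouth (a point): Centre of the socket's mouth, 100 mm above the shelf, 20 mm to the -x side of the drainer's origin; axes as the drainer's (not leaning).
- brush: Bystander: yellow toilet brush in its yellow cup, one piece, 110 mm diameter, 350 mm high; origin at the centre of its underside.
- jug: Bystander: closed white plastic detergent jug, 85 x 150 x 195 mm; origin at the centre of its underside.
- cup: Bystander: aluminium cup, 76 mm diameter, 85 mm high; origin at the centre of its underside.
- pegjar: Bystander: closed wooden peg jar with a knobbed lid, 92 mm diameter, 124 mm high; origin at the centre of its underside.

How it is judged:
By the outcome, as a careful person would: the job done as asked, in the order asked, and still so for the second after the job is handed in, with the robot touching nothing.
It also fails if it takes over 51 s, if anything falls off the work surface, if the arm or the gripper's body presses on something with over 40 N, if the wrist force passes 120 N, or if a joint passes its speed limit or range.

## Working session

There is one attempt and no reset: what is moved stays moved. The work goes in short steps, each a Python script; the robot and the scene stay as the last script left them, time stands still between calls to the robot, and variables do not carry over. Pictures are saved under pics/ and viewed, and the job is handed in when it is done.

```bash
ls; mkdir -p pics
python3 - <<'E'
from station import ctrl,hand,solver,cams
import cv2
print(ctrl.read_time())
for n in ("scene","side","wrist"):
    c=cams.get_calibration(n); print(n,c)
    p,d=cams.snapshot(n); cv2.imwrite(f"pics/{n}0.png",p)
    import numpy as np; np.save(f"pics/{n}0d.npy",d); np.save(f"pics/{n}0p.npy",p)
print(ctrl.read_time())
E
```

```text
pics
0.0
scene {'fov_y': 49.535670243376146, 'cx': 320.74270658003087, 'cy': 201.93827284856516, 'dist': array([0.0194504, 0.       , 0.       , 0.       , 0.       ]), 'R': array([[-0.73928577,  0.67322027,  0.01519957],
       [ 0.41745614,  0.47590004, -0.77411209],
       [-0.52838142, -0.56594489, -0.63286606]]), 't': array([ 0.48435111, -0.18784559,  1.57160354])}
side {'fov_y': 47.67950929156307, 'cx': 325.6833820466534, 'cy': 196.78577997413993, 'dist': array([-0.02010766,  0.        ,  0.        ,  0.        ,  0.        ]), 'R': array([[ 0.93169613, -0.36311837, -0.0093474 ],
       [-0.27188271, -0.68007506, -0.68086541],
       [ 0.2408778 ,  0.63690106, -0.73234891]]), 't': array([-0.63460346,  0.25287315,  1.42087635])}
wrist {'fov_y': 71.04894605344099, 'cx': 318.8375104317011, 'cy': 205.60112281145575, 'dist': array([-0.04653212,  0.        ,  0.        ,  0.        ,  0.        ]), 'R': array([[ 2.97509372e-01,  9.54718840e-01, -3.30357686e-04],
       [ 9.13337378e-01, -2.84513282e-01,  2.91319457e-01],
       [ 2.78034183e-01, -8.69719969e-02, -9.56625771e-01]]), 't': array([-0.62515167, -0.03224272,  0.39101646])}
0.15
```

View pics/scene0.png

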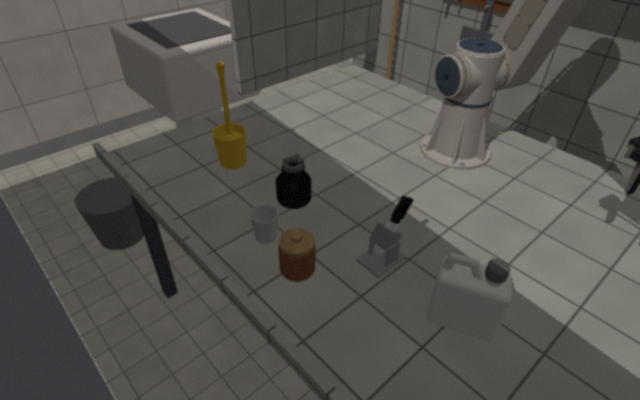

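View pics/side0.png

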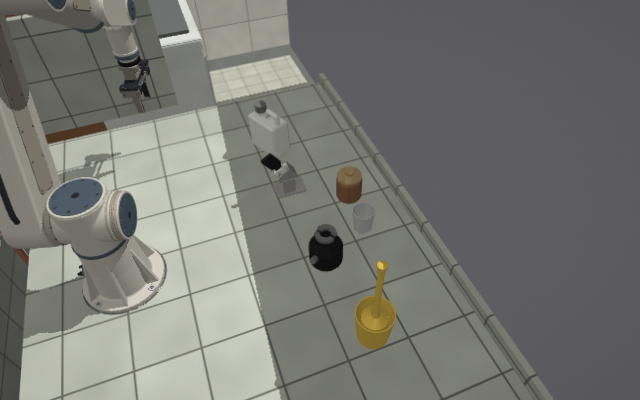

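View pics/wrist0.png

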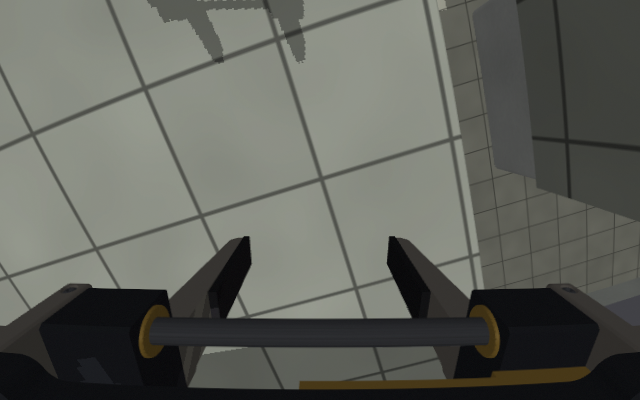

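Scene view: bottle at about (293,182), black handle at (401,209), drainer at (380,250). Side view: bottle at (326,248), handle at (271,162). I'll locate them from the depth.

```bash
cat > h.py <<'E'
import numpy as np, cv2
def K(c,h=400):
    f=h/2/np.tan(np.radians(c['fov_y'])/2)
    return np.array([[f,0,c['cx']],[0,f,c['cy']],[0,0,1]])
def rays(c,uv):
    uv=np.asarray(uv,float).reshape(-1,1,2)
    n=cv2.undistortPoints(uv,K(c),np.array(c['dist'])).reshape(-1,2)
    return np.c_[n,np.ones(len(n))]
def cloud(c,uv,z):
    return (rays(c,uv)*np.asarray(z).reshape(-1,1)-c['t'])@c['R']
def plane(c,uv,h):
    r=rays(c,uv)@c['R']; o=-c['R'].T@c['t']
    return o+r*((h-o[2])/r[:,2])[:,None]
def full(c,d):
    v,u=np.mgrid[:400,:640]
    return cloud(c,np.c_[u.ravel(),v.ravel()],d.ravel()).reshape(400,640,3)
def proj(c,X):
    rv,_=cv2.Rodrigues(np.array(c['R'])); 
    return cv2.projectPoints(np.asarray(X,float).reshape(-1,1,3),rv,np.array(c['t']),K(c),np.array(c['dist']))[0].reshape(-1,2)
E
python3 - <<'E'
from station import cams
from h import *
for n,bx in (("scene",(372,192,418,230)),("side",(258,150,286,174))):
    c=cams.get_calibration(n); p=np.load(f"pics/{n}0p.npy"); d=np.load(f"pics/{n}0d.npy"); X=full(c,d)
    dark=(p.max(2)<45)&(d>0)
    m=np.zeros_like(dark); m[bx[1]:bx[3],bx[0]:bx[2]]=1
    k=m&dark; Q=X[k]; Q=Q[Q[:,2]>.08]; print(n,'handle',len(Q),Q.min(0),Q.max(0),Q.mean(0)); 
    w,V=np.linalg.eigh(np.cov(Q.T)); print(w**.5,V.T.round(2))
    bb=(265,145,325,215) if n=="scene" else (300,220,350,275)
    m[:]=0; m[bb[1]:bb[3],bb[0]:bb[2]]=1
    Q=X[m&(d>0)&(X[...,2]>.03)&(p.max(2)<120)];
    for a,b in ((.03,.075),(.105,.125),(.127,.15)):
        q=Q[(Q[:,2]>a)&(Q[:,2]<b)]
        if len(q)<8: continue
        A=np.c_[2*q[:,:2],np.ones(len(q))]; s=np.linalg.lstsq(A,(q[:,:2]**2).sum(1),rcond=None)[0]
        print(a,len(q),s[:2],(s[2]+s[:2]@s[:2])**.5,q.min(0),q.max(0))
E
python3 - <<'E'
import cv2,numpy as np
a=cv2.imread('pics/scene0.png')[130:290,240:440]; b=cv2.imread('pics/side0.png')[140:290,250:400]
cv2.imwrite('pics/z0.png',np.clip(cv2.resize(a,(750,600),interpolation=2)*1.6,0,255)); cv2.imwrite('pics/z1.png',np.clip(cv2.resize(b,(600,600),interpolation=2)*1.6,0,255))
E
```

```text
scene handle 305 [0.52333539 0.17536034 0.11291319] [0.58655812 0.19174238 0.18613843] [0.56078224 0.18698108 0.15102735]
[0.00264691 0.01347411 0.01993591] [[-0.13 -0.99 -0.05]
 [ 0.84 -0.13  0.52]
 [-0.52  0.02  0.85]]
0.03 479 [ 0.68182462 -0.10328227] 0.05994116695183107 [ 0.5778546  -0.19945536  0.0300749 ] [ 0.76127511 -0.07527516  0.07495112]
0.105 170 [ 0.60432125 -0.1792307 ] 0.04547017501905915 [ 0.54935004 -0.23352807  0.1055196 ] [ 0.65251201 -0.13163525  0.12485188]
0.127 257 [ 0.61945927 -0.16464274] 0.02750910692633644 [ 0.58305822 -0.20048089  0.12702385] [ 0.65210356 -0.13024578  0.14115212]
side handle 197 [0.51682973 0.16903938 0.10845795] [0.58350609 0.18849806 0.18719898] [0.55112168 0.17708502 0.14994302]
[0.00285736 0.01230999 0.02080486] [[-0.03 -1.    0.01]
 [ 0.82 -0.02  0.57]
 [-0.57  0.02  0.82]]
0.03 273 [ 0.61518727 -0.1673548 ] 0.0523581779329311 [ 0.56129334 -0.22307253  0.03028508] [ 0.66810648 -0.11797026  0.07497908]
0.105 174 [ 0.59420805 -0.18418362] 0.036473159870624675 [ 0.5469054  -0.2334833   0.10506426] [ 0.64477774 -0.13680752  0.12473112]
0.127 243 [ 0.61467632 -0.16777217] 0.02723087519324259 [ 0.58199535 -0.20196017  0.1270275 ] [ 0.646955   -0.1327591   0.14149723][ WARN:0@0.056] global loadsave.cpp:1063 imwrite_ Unsupported depth image for selected encoder is fallbacked to CV_8U.
```

View pics/z0.png

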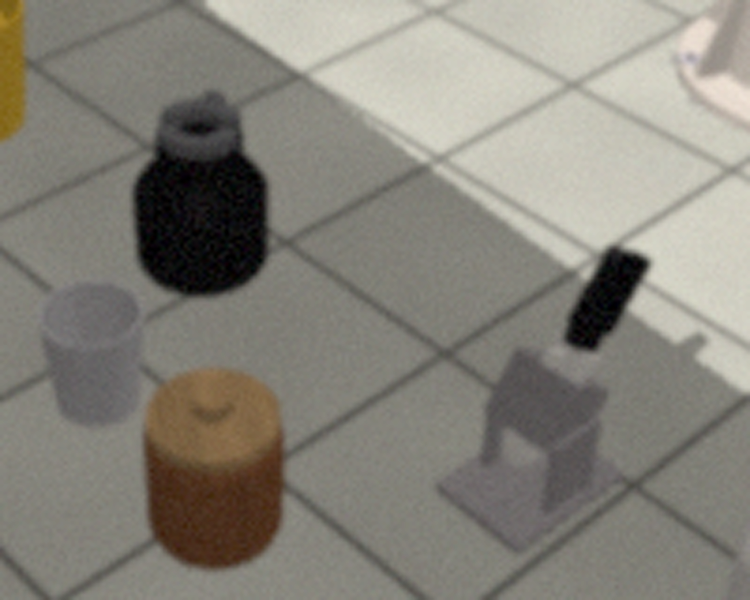

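View pics/z1.png

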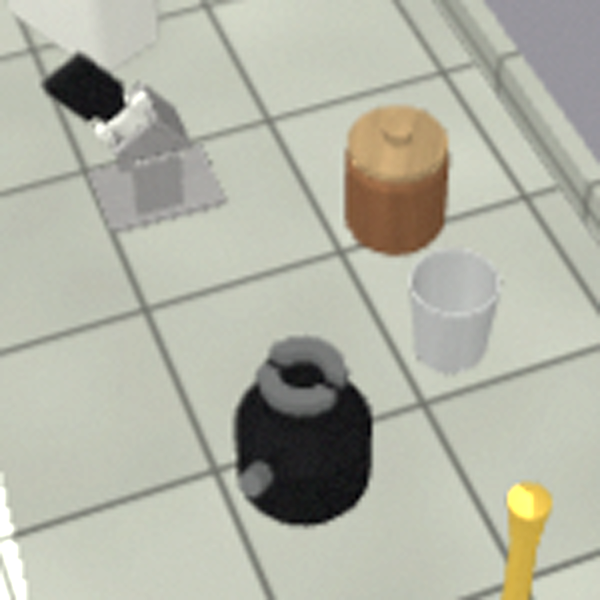

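Run:
```python
from station import *
from h import *
c=cams.get_calibration('wrist'); R=np.array(ctrl.read_tool_rot()); p=np.array(ctrl.read_position())
print(R.round(3),p)
cp=-c['R'].T@c['t']; print('cam in tool',R.T@(cp-p),'cam axes in tool (cols)',(R.T@c['R'].T).round(3))
for n in("scene","side"):
    c=cams.get_calibration(n);print(n,-c['R'].T@c['t'])
    d=np.load(f'pics/{n}0d.npy');X=full(c,d);P=np.load(f'pics/{n}0p.npy').astype(int)
    hi=(d>0)&(X[...,2]>.03)&(X[...,2]<.4)&(X[...,0]>.3)&(X[...,0]<1)&(abs(X[...,1])<.6)
    nn,l,s,ce=cv2.connectedComponentsWithStats(hi.astype(np.uint8))
    for i in range(1,nn):
        if s[i,4]>60: q=X[l==i]; print(s[i],q.min(0).round(3),q.max(0).round(3))
```

```text
[[-0.955  0.298 -0.   ]
 [ 0.298  0.955 -0.001]
 [-0.    -0.001 -1.   ]] [0.1862569  0.59624452 0.23603726]
cam in tool [ 0.08350129  0.00044723 -0.1472984 ] cam axes in tool (cols) [[ 0.001 -0.957 -0.291]
 [ 1.     0.     0.001]
 [-0.001 -0.291  0.957]]
scene [1.26689729 0.65276173 0.84183907]
[ 212   62   34  102 1502] [ 0.588 -0.513  0.03 ] [ 0.7   -0.399  0.353]
[ 275  154   36   49 1322] [ 0.549 -0.234  0.03 ] [ 0.674 -0.11   0.141]
[ 116  168  231  232 3426] [ 0.956 -0.599  0.03 ] [0.98  0.4   0.054]
[ 369  195   45   67 1263] [0.515 0.148 0.03 ] [0.638 0.215 0.187]
[250 204  28  34 776] [ 0.744 -0.128  0.03 ] [ 0.819 -0.048  0.091]
[ 278  228   38   49 1538] [0.752 0.02  0.03 ] [0.842 0.11  0.129]
[ 427  253   86   83 5131] [0.546 0.348 0.03 ] [0.678 0.509 0.199]
side [ 0.31775185 -0.9634211   1.20681793]
[ 334   95  170  240 2122] [ 0.952 -0.6    0.03 ] [0.979 0.6   0.055]
[ 248  100   50   90 2093] [0.515 0.143 0.03 ] [0.673 0.49  0.201]
[336 166  26  34 748] [0.747 0.013 0.03 ] [0.837 0.107 0.126]
[352 202  23  27 459] [ 0.742 -0.129  0.03 ] [ 0.817 -0.049  0.092]
[ 308  224   35   44 1175] [ 0.544 -0.236  0.03 ] [ 0.668 -0.118  0.141]
[ 355  260   41   86 1921] [ 0.589 -0.513  0.03 ] [ 0.698 -0.403  0.353]
```

```bash
cat >> h.py <<'E'
def Rdown(az):
    a=np.radians(az); y=np.array([np.cos(a),np.sin(a),0]); z=np.array([0,0,-1.]); return np.c_[np.cross(y,z),y,z]
E
python3 - <<'E'
from station import *
from h import *
R=Rdown(60)
b=np.array([.616,-.167])
ctrl.movep([*(b),.32],R)
print(ctrl.read_time(),ctrl.read_position(),ctrl.read_qpos())
c=cams.get_calibration('wrist'); p,d=cams.snapshot('wrist')
cv2.imwrite('pics/w1.png',p);np.savez('pics/w1.npz',p=p,d=d,R=c['R'],t=c['t'])
E
```

```text
3.2333 [ 0.61614618 -0.16625026  0.3199328 ] [-2.65987469e-01  3.09943943e-01  1.50811186e+00  1.76364221e-04
  1.32366483e+00 -1.31416221e+00]
```

View pics/w1.png

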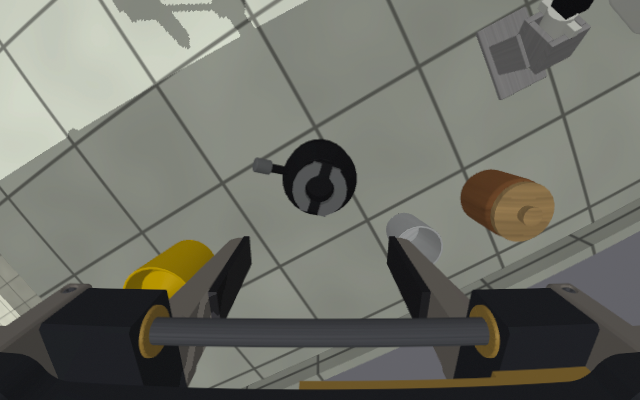

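Wrist view: grey rim centred at about (319,188), with notches toward (326,165) and (312,210), and the nozzle at (262,165). Next I'll fit the rim and notches.

Run:
```python
from station import *
from h import *
z=np.load('pics/w1.npz');c=dict(cams.get_calibration('wrist'));c['R']=z['R'];c['t']=z['t'];p=z['p'];d=z['d']
X=full(c,d);g=p.max(2)
roi=np.zeros((400,640),bool);roi[150:225,280:360]=1
rim=(roi&(g>55)&(g<140)&(X[...,2]>.125)&(X[...,2]<.145))
v,u=np.nonzero(rim);print(len(u),'rim z med',np.median(X[rim][:,2]))
P=plane(c,np.c_[u,v],.135)[:,:2]
m=rim.astype(np.uint8)
from scipy.optimize import least_squares
nn,l,s,ce=cv2.connectedComponentsWithStats(m);print(s[1:],ce[1:])
# outer circle through rim's plane points, radius 33: boundary
cs,_=cv2.findContours(m,cv2.RETR_EXTERNAL,cv2.CHAIN_APPROX_NONE)
B=np.vstack([k.reshape(-1,2) for k in cs]);BP=plane(c,B,.135)[:,:2]
cen=P.mean(0)
for _ in range(6):
    r=np.linalg.norm(BP-cen,axis=1);k=(r>.027)
    o=least_squares(lambda x:np.linalg.norm(BP[k]-x[:2],axis=1)-x[2],[*cen,.033],loss='soft_l1',f_scale=.001);cen=o.x[:2]
print('outer',o.x)
k=(r<.022);o2=least_squares(lambda x:np.linalg.norm(BP[k]-x[:2],axis=1)-x[2],[*cen,.018],loss='soft_l1',f_scale=.001);print('inner',o2.x,k.sum())
# angular gaps
a=np.degrees(np.arctan2(*(P-cen).T[::-1]))%360; rr=np.linalg.norm(P-cen,axis=1)
for lo,hi in((.019,.023),(.023,.027),(.027,.031)):
    q=(rr>lo)&(rr<hi);h=np.histogram(a[q],bins=np.arange(0,361,6))[0];print(h)
q=(rr>.02)&(rr<.032);e=a[q];# doubled-angle gap
print('2nd harmonic gap axis', (np.degrees(np.angle(-np.exp(2j*np.radians(e)).sum()))/2)%180)
bod=plane(c,[[262,165],[256,163]],.108)[:,:2]-cen;print('nozzle az',np.degrees(np.arctan2(bod[:,1],bod[:,0])),np.linalg.norm(bod,axis=1))
im=cv2.resize(p[140:230,270:370],(800,720),interpolation=cv2.INTER_CUBIC);cv2.imwrite('pics/w1z.png',cv2.convertScaleAbs(im[:600],alpha=1.5))
```

```text
1368 rim z med 0.13397790507147656
[[292 161  29  50 687]
 [318 167  29  50 681]] [[303.91994178 184.12372635]
 [333.99559471 193.65491924]]
outer [ 0.61394528 -0.16412864  0.03257906]
inner [ 0.61316428 -0.16363006  0.01811629] 71
[5 7 5 6 5 7 6 5 5 6 6 4 7 5 6 7 4 7 5 1 0 0 0 0 0 4 6 6 6 6 5 6 8 5 6 6 5
 6 4 6 6 5 5 5 5 7 4 6 5 0 0 0 0 0 0 4 6 6 5 6]
[7 6 6 6 6 7 7 7 5 7 8 6 7 7 8 6 7 6 7 6 0 0 0 0 3 6 8 6 8 8 8 6 6 6 8 7 7
 7 8 8 8 7 8 7 7 5 6 8 6 3 0 0 0 0 1 7 7 6 6 7]
[ 7  9  8  8  8  7  8  7  9  9  6 11  8  8  8  8  9  7 10  7  0  0  0  0
  6  6  8  9  8  8  8 10  7 10  8  8  7  8  9  7  7  9  7  8  7  7  9  6
  8  6  0  0  0  0  3  9  7  7  7  8]
2nd harmonic gap axis 132.24755208584423
nozzle az [-139.43159732 -139.3737909 ] [0.07772338 0.08575067]
```

View pics/w1z.png

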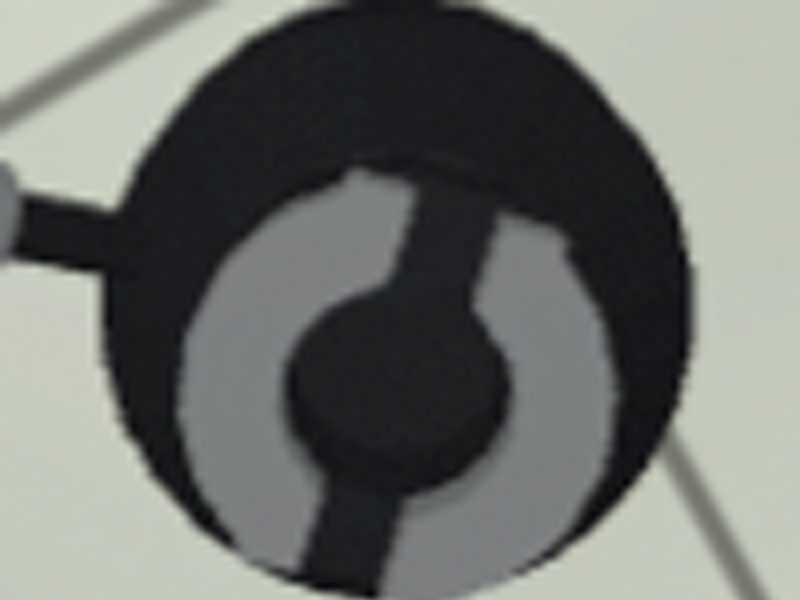

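Run:
```python
from station import *
from h import *
from scipy.optimize import least_squares
for n,bb in (("scene",(270,150,315,180)),("side",(305,222,350,250))):
    c=cams.get_calibration(n);p=np.load(f'pics/{n}0p.npy');g=p.max(2)
    d=np.load(f'pics/{n}0d.npy');X=full(c,d)
    roi=np.zeros((400,640),bool);roi[bb[1]:bb[3],bb[0]:bb[2]]=1
    m=(roi&(g>55)&(X[...,2]>.129)&(X[...,2]<.142)).astype(np.uint8)
    v,u=np.nonzero(m);P=plane(c,np.c_[u,v],.135)[:,:2]
    cs,_=cv2.findContours(m,cv2.RETR_EXTERNAL,cv2.CHAIN_APPROX_NONE)
    B=np.vstack([k.reshape(-1,2) for k in cs if len(k)>5]);BP=plane(c,B,.135)[:,:2];cen=np.array([.615,-.165])
    k=np.linalg.norm(BP-cen,axis=1)>.027
    o=least_squares(lambda x:np.linalg.norm(BP[k]-x[:2],axis=1)-.033,cen,loss='soft_l1',f_scale=.0015)
    print(n,len(u),X[m>0][:,2].mean(),o.x,k.sum(), 'resid',np.abs(o.fun).mean())
    a=np.degrees(np.arctan2(*(P-o.x).T[::-1]))%360;rr=np.linalg.norm(P-o.x,axis=1);q=(rr>.02)&(rr<.032)
    print(np.histogram(a[q],bins=np.arange(0,361,12))[0], (np.degrees(np.angle(-np.exp(2j*np.radians(a[q])).sum()))/2)%180)
# pre-grasp look
ax=np.array([-np.sin(np.radians(35)),0,np.cos(np.radians(35))])
R=np.c_[np.cross([0,1,0],-ax),[0,1,0],-ax]
h=np.array([.5465,.181,.15]); tgt=h+ax*.13
q=solver.solve_ik(tgt,R);print(q)
if q is not None:
    ctrl.movep(tgt,R);print(ctrl.read_time(),ctrl.read_position())
    c=cams.get_calibration('wrist'); p,d=cams.snapshot('wrist')
    cv2.imwrite('pics/w2.png',p);np.savez('pics/w2.npz',p=p,d=d,R=c['R'],t=c['t'])
```

```text
scene 23 0.13733744083769714 [ 0.61724577 -0.16829632] 27 resid 0.0012971507285200348
[0 0 0 0 0 0 0 0 0 0 0 0 0 0 0 0 0 0 0 0 1 2 1 1 0 0 0 1 0 0] 178.30164585129367
side 218 0.13500376939932676 [ 0.61448458 -0.16705614] 56 resid 0.0013263775500055904
[5 6 5 6 5 5 5 5 5 6 1 0 7 4 6 6 5 7 6 5 6 5 6 5 6 0 0 6 4 6] 130.3547207918177
[ 0.57194024 -0.07514295  2.24658475 -0.65617122  0.53387403 -0.50020384]
4.7 [0.47287751 0.18089262 0.25711511]
```

View pics/w2.png

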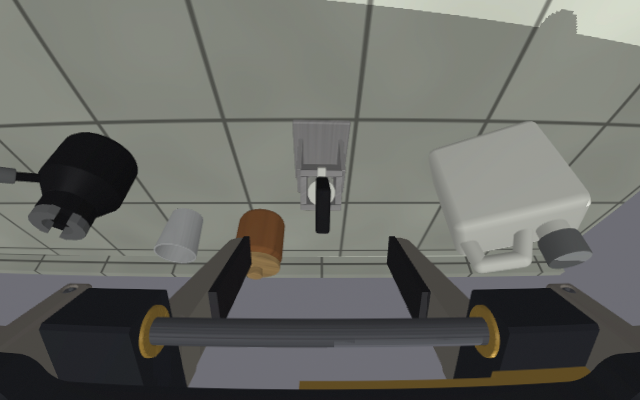

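The handle is seen edge-on at (322,205), nearly centred between the fingers, with the drainer behind it. I'll measure its top face.

Run:
```python
from station import *
from h import *
z=np.load('pics/w2.npz');c=dict(cams.get_calibration('wrist'));c['R']=z['R'];c['t']=z['t'];p=z['p'];d=z['d']
X=full(c,d);roi=np.zeros((400,640),bool);roi[165:240,308:338]=1
m=roi&(p.max(2)<60)&(d>0)&(X[...,2]>.09)
R=np.array(ctrl.read_tool_rot());T=np.array(ctrl.read_position())
Q=X[m];L=(Q-T)@R
print(len(Q),'world min/max',Q.min(0),Q.max(0));print('tool frame pct',np.percentile(L,[1,50,99],axis=0).round(4))
# top face: nearest along tool z
zt=np.percentile(L[:,2],2);top=L[L[:,2]<zt+.006];print('top face tool', zt, top.min(0),top.max(0),top.mean(0),len(top))
rt=cv2.minAreaRect(top[:,:2].astype(np.float32)*1000);print('rect',rt)
print(T+R@np.array([(top[:,0].min()+top[:,0].max())/2,(top[:,1].min()+top[:,1].max())/2,zt+.03]))
f=np.polyfit(top[:,0],top[:,1],1);print('yaw slope deg',np.degrees(np.arctan(f[0])))
# drainer plate edges
pl=roi.copy();pl[:]=0;pl[115:180,285:360]=1
k=pl&(d>0)&(X[...,2]>.004)&(X[...,2]<.014);D=X[k][:,:2];print('plate',D.min(0),D.max(0),cv2.minAreaRect(D.astype(np.float32)*1000))
im=cv2.resize(p[110:245,285:365],(356,600),interpolation=2);cv2.imwrite('pics/w2z.png',cv2.convertScaleAbs(im,alpha=1.5))
```

```text
751 world min/max [0.51303403 0.17880269 0.10564571] [0.6011196  0.1961779  0.18377977]
tool frame pct [[-0.0194 -0.0016  0.102 ]
 [ 0.0079  0.0042  0.1038]
 [ 0.0246  0.0109  0.155 ]]
top face tool 0.10221245827965793 [-0.01967747 -0.00159094  0.10140911] [0.02463911 0.01099499 0.10812408] [0.00339454 0.00450448 0.10370323] 627
rect ((2.478494644165039, 4.726420879364014), (44.31922149658203, 12.57862663269043), 0.08551553636789322)
[0.54690928 0.18531038 0.14740282]
yaw slope deg 0.26609657083865124
plate [0.54737058 0.14252433] [0.65686177 0.22432362] ((602.7127685546875, 183.4761962890625), (80.53157806396484, 109.61026763916016), 89.03675842285156)
```

View pics/w2z.png

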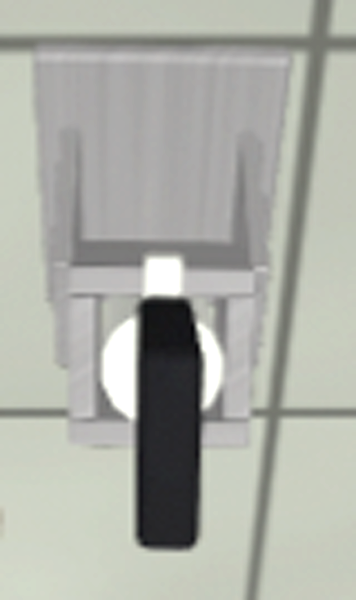

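Run:
```python
from station import *
from h import *
s,co=np.sin(np.radians(35)),np.cos(np.radians(35))
ax=np.array([-s,0,co]); h=np.array([.5475,.1848,.148])
R=np.c_[np.cross([0,1,0],-ax),[0,1,0],-ax]
ctrl.move_linear(h+ax*.003,.08)
print(ctrl.read_time(),ctrl.read_position(),ctrl.read_wrist_force())
w=hand.set_gripper(.0,30);ctrl.wait(.2)
print(ctrl.read_time(),w,ctrl.read_grip_width(),ctrl.read_wrist_force(),ctrl.read_moment())
```

```text
6.5167 [0.54575667 0.18484231 0.1506453 ] [-1.16250293  0.41158503 -1.04439288]
7.875 False 0.013677740671909064 [ 1.40187804 -2.77669582 -1.11466718] [-0.52240912  0.17611597 -0.42624342]
```

Run:
```python
from station import *
from h import *
s,co=np.sin(np.radians(35)),np.cos(np.radians(35))
ax=np.array([-s,0,co]); p=np.array(ctrl.read_position())
ctrl.move_linear(p+ax*.03,.06);print(ctrl.read_wrist_force(),ctrl.read_grip_width())
ctrl.move_linear(p+ax*.12,.08);print(ctrl.read_wrist_force(),ctrl.read_grip_width(),ctrl.read_time())
ctrl.movep([.56,.05,.36],Rdown(85))
print(ctrl.read_time(),ctrl.read_position(),ctrl.read_wrist_force(),ctrl.read_moment(),ctrl.read_grip_width(),ctrl.read_qpos())
for n in("scene","side","wrist"):
    c=cams.get_calibration(n);p,d=cams.snapshot(n);np.savez(f'pics/{n}3.npz',p=p,d=d,R=c['R'],t=c['t']);cv2.imwrite(f'pics/{n}3.png',p)
```

```text
[ 0.41945878 -0.61903539 -0.35495857] 0.013853227549440808
[-0.15069598 -0.29915046 -0.95008699] 0.013832736151921153 9.8
10.6833 [0.55937417 0.04973735 0.3584728 ] [ 0.29567311  0.23517234 -1.53096854] [ 0.02583979 -0.05672639  0.00900988] 0.014045228534570903 [ 8.67929946e-02  1.59768653e-01  1.61835092e+00 -1.32830617e-03
  1.36487200e+00 -1.39506037e+00]
```

View pics/scene3.png

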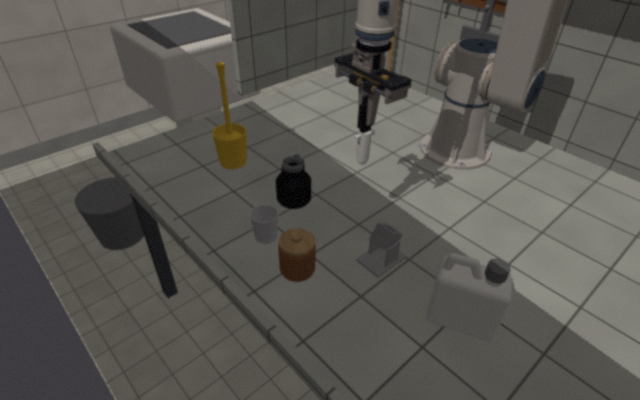

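View pics/side3.png

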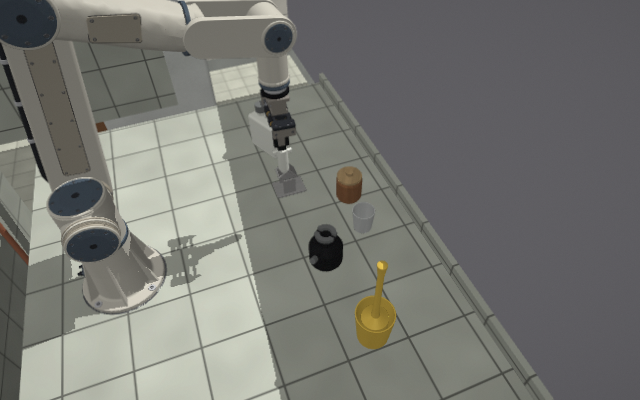

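View pics/wrist3.png

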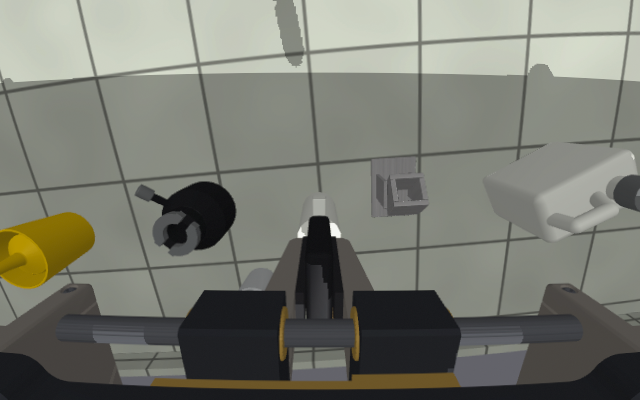

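The pump is held upright: scene barrel at (364,147), side barrel at (284,160), and in the wrist view it hangs between the fingers at (320,215). Next I'll measure the barrel axis relative to the tool.

```bash
cat > axis.py <<'E'
from station import *
from h import *
from scipy.optimize import least_squares
def fit(tag,T,boxes,names=("scene","side"),zlo=-.118,zhi=-.062):
    Qs=[]
    for n in names:
        z=np.load(f'pics/{n}{tag}.npz');c=dict(cams.get_calibration(n));c['R']=z['R'];c['t']=z['t']
        X=full(c,z['d']);g=z['p'].min(2)
        m=(z['d']>0)&(np.linalg.norm(X[...,:2]-T[:2],axis=2)<.045)&(X[...,2]>T[2]+zlo)&(X[...,2]<T[2]+zhi)
        m=cv2.erode(m.astype(np.uint8),np.ones((2,2)))>0
        Q=X[m]-T; 
        def res(x,Q): # axis pt at z=-.09: x0,x1; slopes x2,x3
            e=Q[:,:2]-x[:2]-np.outer(Q[:,2]+.09,x[2:4]); return np.linalg.norm(e,axis=1)-.0165
        o=least_squares(res,[0,0,0,0],args=(Q,),loss='soft_l1',f_scale=.001)
        print(n,len(Q),'offset@-90mm',o.x[:2].round(4),'slope deg',np.degrees(o.x[2:]).round(2),'res',np.abs(o.fun).mean()); Qs.append((Q,o.x))
        v,u=np.nonzero(m)
        # silhouette midline
    return Qs
E
python3 - <<'E'
from axis import *
T=np.array(ctrl.read_position());print(T,np.array(ctrl.read_tool_rot()).round(4))
fit(3,T,None)
for n,b in(("scene",(330,90,400,170)),("side",(255,110,315,185))):
    p=np.load(f'pics/{n}3.npz')['p'][b[1]:b[3],b[0]:b[2]];cv2.imwrite(f'pics/{n}3z.png',cv2.convertScaleAbs(cv2.resize(p,None,fx=7,fy=7,interpolation=2),alpha=1.4))
E
```

```text
[0.55870984 0.05092065 0.35878926] [[-9.963e-01  8.590e-02 -1.400e-03]
 [ 8.590e-02  9.963e-01 -9.000e-04]
 [ 1.300e-03 -1.000e-03 -1.000e+00]]
scene 219 offset@-90mm [ 0.0031 -0.0036] slope deg [-0.32 -0.28] res 0.0011586388791793591
side 112 offset@-90mm [ 0.0015 -0.0011] slope deg [-1.13 -1.15] res 0.001544910026133788
```

View pics/scene3z.png

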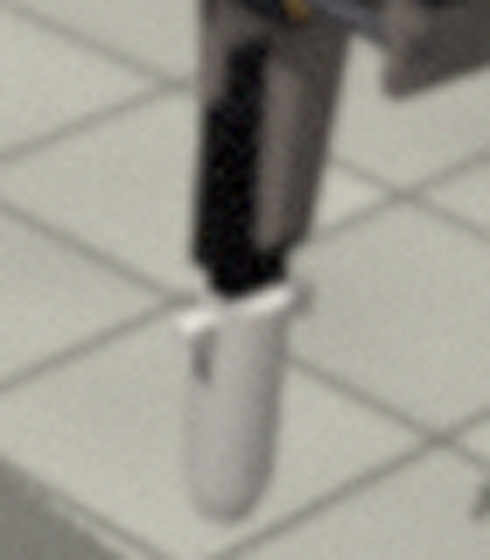

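View pics/side3z.png

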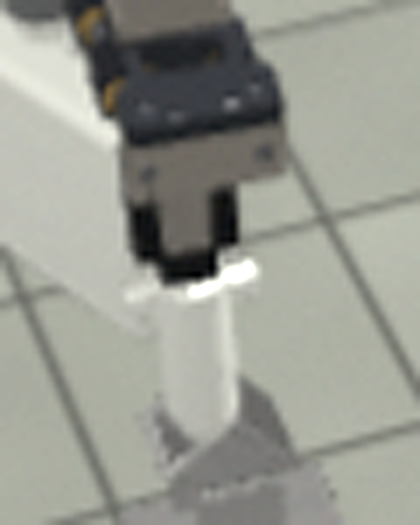

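Run:
```python
from axis import *
ctrl.movep([.613,-.1645,.31],Rdown(92))
ctrl.wait(.3)
P=np.mean([ctrl.read_position() for _ in range(5)],0);print(ctrl.read_time(),P,ctrl.read_wrist_force(),ctrl.read_moment())
for n in("scene","side","wrist"):
    c=cams.get_calibration(n);p,d=cams.snapshot(n);np.savez(f'pics/{n}4.npz',p=p,d=d,R=c['R'],t=c['t']);cv2.imwrite(f'pics/{n}4.png',p)
fit(4,P,None)
for n,b in(("scene",(250,70,340,220)),("side",(285,150,375,280))):
    p=np.load(f'pics/{n}4.npz')['p'][b[1]:b[3],b[0]:b[2]];cv2.imwrite(f'pics/{n}4z.png',cv2.convertScaleAbs(cv2.resize(p,None,fx=4,fy=4,interpolation=2),alpha=1.4))
```

```text
12.0417 [ 0.61319022 -0.16344923  0.31049988] [-0.22428524  0.68887846 -1.66390598] [-0.02576444 -0.01481864 -0.01277931]
scene 170 offset@-90mm [ 0.0029 -0.0021] slope deg [0.2  0.83] res 0.0012482279482413225
side 106 offset@-90mm [ 0.0021 -0.0004] slope deg [1.54 0.57] res 0.001097865183433252
```

View pics/scene4z.png

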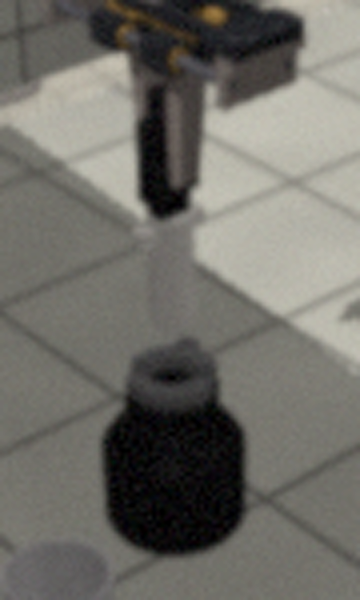

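View pics/side4z.png

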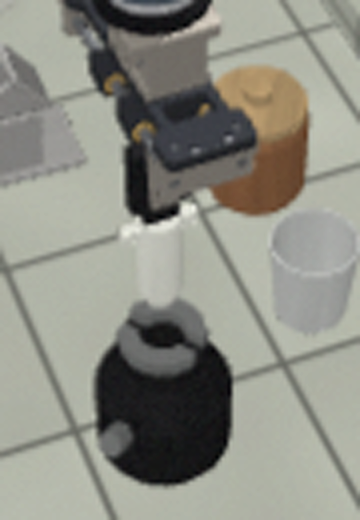

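View pics/wrist4.png

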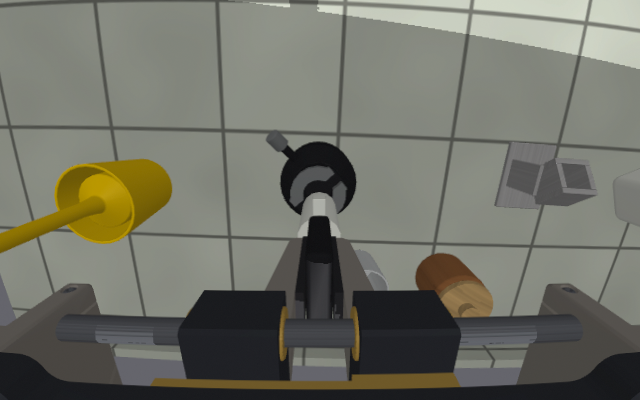

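```bash
cat > desc.py <<'E'
from station import *
import numpy as np
def F(n=4): return np.mean([ctrl.read_wrist_force() for _ in range(n)],0)
def M(n=4): return np.mean([ctrl.read_moment() for _ in range(n)],0)
E
python3 - <<'E'
from desc import *
xy=np.array([.6138,-.1665])
ctrl.move_linear([*xy,.29],.08);ctrl.wait(.2)
f0=F();m0=M();np.save('f0.npy',np.r_[f0,m0]);print(ctrl.read_time(),f0,m0)
for z in (.265,.255,.245,.235,.225,.215,.207):
    ctrl.move_linear([*xy,z],.05);f=F()-f0;print(z,ctrl.read_time(),f.round(2),(M()-m0).round(3),np.array(ctrl.read_position()).round(4))
    if np.linalg.norm(f)>6: print('stop');break
E
```

```text
12.7917 [-0.54705227  0.47004615 -1.86194642] [0.0342617  0.00306663 0.01995123]
0.265 13.4417 [ 0.42 -0.54 -0.37] [-0.007 -0.001 -0.033] [ 0.6138 -0.1665  0.2649]
0.255 13.7917 [ 0.47 -0.21 -0.23] [-0.026  0.01  -0.02 ] [ 0.6136 -0.1665  0.2546]
0.245 14.1417 [ 0.36 -1.06  0.3 ] [-0.032  0.022 -0.031] [ 0.6135 -0.1664  0.2445]
0.235 14.4917 [1.05 0.18 0.67] [ 0.012  0.021 -0.003] [ 0.6136 -0.1665  0.2345]
0.225 14.8417 [ 0.25 -1.01 -0.71] [-0.003  0.038  0.027] [ 0.6136 -0.1665  0.2245]
0.215 15.1917 [ 0.47 -0.66 -0.06] [-0.024  0.023  0.016] [ 0.6136 -0.1665  0.2145]
0.207 15.5 [ 0.47 -1.11  0.08] [-0.008 -0.032 -0.06 ] [ 0.6136 -0.1665  0.2065]
```

Entry is clean with no side force. I'll go down in small steps until the lugs touch the rim.

Run:
```python
from desc import *
a=np.load('f0.npy');f0,m0=a[:3],a[3:];xy=np.array([.6138,-.1665])
for z in np.arange(.204,.185,-.0015):
    ctrl.move_linear([*xy,z],.03);f=F()-f0;print(round(z,4),ctrl.read_time(),f.round(2),(M()-m0).round(3))
    if f[2]>4 or np.linalg.norm(f[:2])>6: print('stop');break
print(ctrl.read_position())
from axis import *
for n in("scene","side"):
    p,d=cams.snapshot(n);b=(250,70,340,220) if n=="scene" else (285,150,375,280)
    p=p[b[1]:b[3],b[0]:b[2]];cv2.imwrite(f'pics/{n}5z.png',cv2.convertScaleAbs(cv2.resize(p,None,fx=4,fy=4,interpolation=2),alpha=1.4))
```

```text
0.204 15.75 [0.28 0.29 0.34] [ 0.023 -0.032 -0.047]
0.2025 16.0 [-0.31 -0.89  1.07] [-0.034  0.02   0.003]
0.201 16.25 [ 0.08 -0.4   1.1 ] [0.006 0.    0.006]
0.1995 16.5 [ 0.72 -0.34  0.9 ] [-0.04   0.028 -0.081]
0.198 16.75 [ 0.29 -0.55  5.88] [0.091 0.312 0.005]
stop
[ 0.61412983 -0.166587    0.1986265 ]
```

View pics/side5z.png

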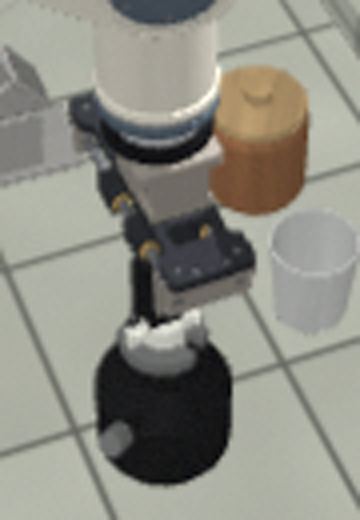

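View pics/scene5z.png

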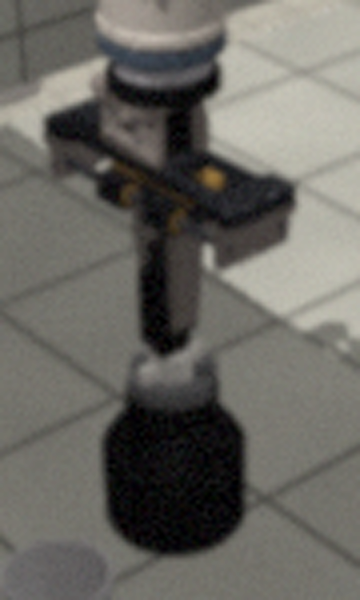

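Run:
```python
from desc import *
from h import Rdown
a=np.load('f0.npy');f0,m0=a[:3],a[3:];xy=np.array([.6138,-.1665])
z=.198
for i in range(4):
    f=F()-f0;print('z',round(z,4),f.round(2),(M()-m0).round(3),np.array(ctrl.read_position()).round(4))
    if f[2]>8:break
    z-=.0007;ctrl.move_linear([*xy,z],.03);
f=F()-f0;print('rest',z,f.round(2),(M()-m0).round(3))
az=92
while az>60:
    az-=6;ctrl.movep([*xy,z],Rdown(az));f=F()-f0;print(az,round(z,4),ctrl.read_time(),f.round(2),(M()-m0).round(3))
    if f[2]>9: z+=.0004
    if f[2]<4: z-=.0005
    if np.linalg.norm(f)>18: break
np.save('st.npy',[z,az])
```

```text
z 0.198 [-0.61 -0.84  7.47] [ 0.003  0.334 -0.038] [ 0.6141 -0.1666  0.1986]
z 0.1973 [-1.98  0.24 12.21] [ 0.131  0.698 -0.004] [ 0.6142 -0.1666  0.1986]
rest 0.1973 [-1.98  0.24 12.21] [ 0.131  0.698 -0.004]
86 0.1973 17.35 [-0.36  0.39 11.98] [ 0.211  0.538 -0.074]
80 0.1977 17.6 [0.75 1.27 8.88] [ 0.578  0.209 -0.121]
74 0.1977 17.85 [1.27 2.27 9.42] [ 0.523  0.073 -0.064]
68 0.1981 18.1 [1.23 2.13 6.88] [ 0.677 -0.044 -0.033]
62 0.1981 18.35 [0.48 3.08 7.26] [ 0.575  0.107 -0.127]
56 0.1981 18.6 [1.   2.76 7.49] [ 0.706  0.056 -0.164]
```

Run:
```python
from desc import *
from h import Rdown
a=np.load('f0.npy');f0,m0=a[:3],a[3:];xy=np.array([.6138,-.1665]);z,az=np.load('st.npy')
while az>41:
    az-=2.5;ctrl.movep([*xy,z],Rdown(az));f=F()-f0;print(az,round(z,4),ctrl.read_time(),f.round(2),(M()-m0).round(3))
    if f[2]>9: z+=.0004
    if f[2]<4: z-=.0005
    if np.linalg.norm(f)>18 or f[2]<1.5: break
np.save('st.npy',[z,az]);print(ctrl.read_position())
```

```text
53.5 0.1981 18.85 [0.73 2.78 7.38] [ 0.684 -0.033 -0.078]
51.0 0.1981 19.1 [1.17 3.14 7.73] [ 0.774 -0.16  -0.055]
48.5 0.1981 19.35 [2.29 2.82 6.77] [ 0.761 -0.268 -0.049]
46.0 0.1981 19.6 [1.96 1.21 6.67] [ 0.648 -0.326 -0.038]
43.5 0.1981 19.85 [2.81 0.95 1.33] [ 0.385 -0.359 -0.027]
[ 0.61345442 -0.16645606  0.19752292]
```

Run:
```python
from desc import *
from h import Rdown
a=np.load('f0.npy');f0,m0=a[:3],a[3:];xy=np.array([.6138,-.1665]);z,az=np.load('st.npy')
az=42;ctrl.movep([*xy,z],Rdown(az))
while z>.180:
    z-=.0015;ctrl.move_linear([*xy,z],.03);f=F()-f0;print(round(z,4),ctrl.read_time(),f.round(2),(M()-m0).round(3))
    if f[2]>7 or np.linalg.norm(f[:2])>8: print('stop');break
np.save('st.npy',[z,az]);print(ctrl.read_position())
```

```text
0.1961 20.35 [ 0.58  2.69 -1.1 ] [ 0.432 -0.25   0.011]
0.1946 20.6 [ 1.6   2.42 -0.49] [ 0.433 -0.215  0.027]
0.1931 20.85 [ 1.    1.57 -0.64] [ 0.396 -0.247 -0.021]
0.1916 21.1 [0.4  0.85 0.02] [ 0.41  -0.224 -0.028]
0.1901 21.35 [ 2.29  0.25 -0.29] [ 0.424 -0.178 -0.017]
0.1886 21.6 [1.31 2.   0.52] [ 0.401 -0.232 -0.043]
0.1871 21.85 [ 2.48  1.15 -0.19] [ 0.331 -0.226  0.002]
0.1856 22.1 [-1.28  2.62  8.76] [0.686 0.42  0.035]
stop
[ 0.61392791 -0.166435    0.18662081]
```

Run:
```python
from desc import *
a=np.load('f0.npy');f0,m0=a[:3],a[3:];xy=np.array([.6138,-.1665])
ctrl.move_linear([*xy,.1860],.03);print(F()-f0)
hand.set_gripper(.06,10);ctrl.wait(.2);print(ctrl.read_time(),F()-f0,ctrl.read_grip_width())
P=np.mean([ctrl.read_position() for _ in range(3)],0)
ctrl.move_linear([*xy,.31],.1);print(ctrl.read_time(),F()-f0)
import cv2
from station import cams
for n in("scene","side","wrist"):
    c=cams.get_calibration(n);p,d=cams.snapshot(n);np.savez(f'pics/{n}6.npz',p=p,d=d,R=c['R'],t=c['t']);cv2.imwrite(f'pics/{n}6.png',p)
    b={"scene":(250,100,340,220),"side":(285,180,375,280),"wrist":(240,120,400,240)}[n]
    cv2.imwrite(f'pics/{n}6z.png',cv2.convertScaleAbs(cv2.resize(p[b[1]:b[3],b[0]:b[2]],None,fx=5,fy=5,interpolation=2),alpha=1.4))
```

```text
[-1.27641595  3.172482    7.42290068]
23.3583 [0.12900776 0.4440252  1.61670909] 0.05988425431091758
24.75 [-0.06513524 -0.80348684  1.9502204 ]
```

View pics/side6z.png

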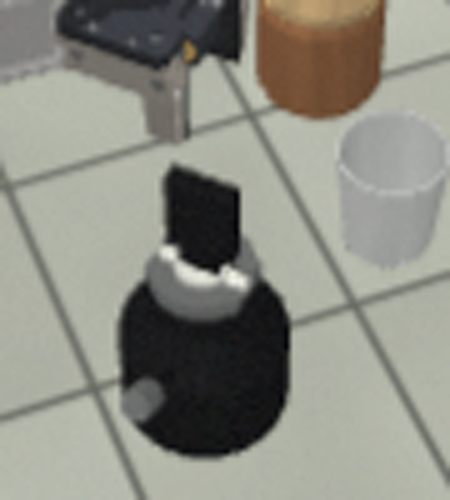

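View pics/wrist6z.png

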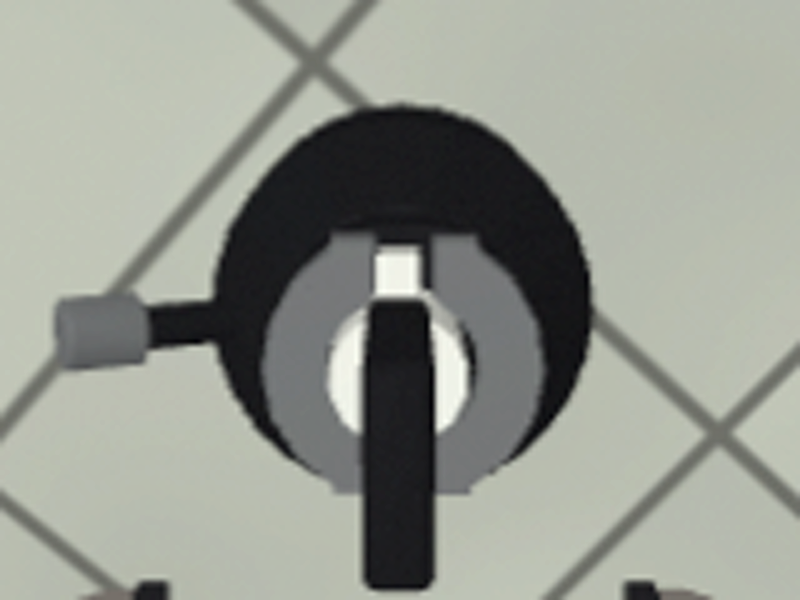

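View pics/scene6z.png

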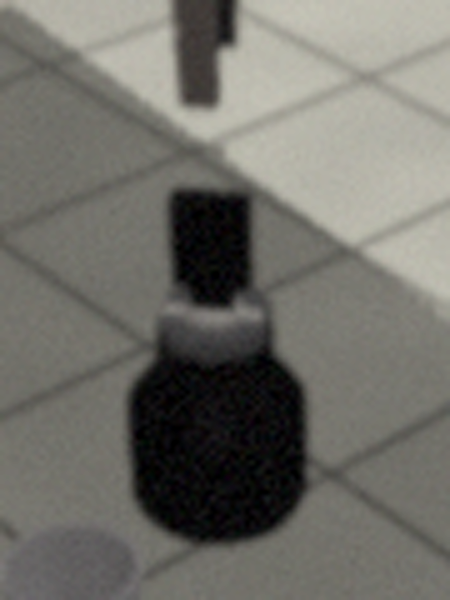

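The lugs sit in the notches in all views: the visible lug is in its notch at wrist crop (398,270), and the handle stands upright. Next I'll check heights, tilt and bottle position by depth.

Run:
```python
from station import *
from h import *
from scipy.optimize import least_squares
z=np.load('pics/wrist6.npz');c=dict(cams.get_calibration('wrist'));c['R']=z['R'];c['t']=z['t'];p=z['p'];d=z['d'];X=full(c,d)
g=p.max(2);ctr=np.array([.614,-.1655]);r=np.linalg.norm(X[...,:2]-ctr,axis=2)
box=np.zeros((400,640),bool);box[150:245,270:370]=1
rim=box&(g>60)&(g<135)&(X[...,2]>.128)&(X[...,2]<.142)&(r<.034)
print('rim z',np.median(X[rim][:,2]),rim.sum())
wh=box&(p.min(2)>140)&(r<.034);n,l,s,ce=cv2.connectedComponentsWithStats(wh.astype(np.uint8))
u=np.array([-np.sin(np.radians(41.8)),np.cos(np.radians(41.8))])
Q=X[wh];t=(Q[:,:2]-ctr)@u
for lo,hi in((-.03,-.02),(-.016,0),(0,.016),(.019,.024),(.024,.03)):
    k=(t>lo)&(t<hi)
    if k.sum()>3: print('white along lug axis',lo,hi,k.sum(),'z',np.median(Q[k][:,2]))
h=box&(g<60)&(X[...,2]>.17)&(r<.04);h|=(g<60)&(X[...,2]>.20)&(X[...,2]<.225)&(r<.035);H=X[h];tp=H[H[:,2]>H[:,2].max()-.012];print('handle top max/pct',np.percentile(H[:,2],[50,80,95]),len(H))
tt=(tp[:,:2]-ctr)@u; print('top slope deg',np.degrees(np.arctan(np.polyfit(tt,tp[:,2],1)[0])),np.ptp(tt),tp.mean(0), 'yaw',np.degrees(np.arctan2(*np.linalg.svd(tp[:,:2]-tp[:,:2].mean(0))[2][0][::-1]))%180)
m=rim.astype(np.uint8);cs,_=cv2.findContours(m,cv2.RETR_EXTERNAL,cv2.CHAIN_APPROX_NONE);B=plane(c,np.vstack([k.reshape(-1,2) for k in cs]),.135)[:,:2]
k=np.linalg.norm(B-ctr,axis=1)>.027;o=least_squares(lambda x:np.linalg.norm(B[k]-x,axis=1)-.0328,ctr,loss='soft_l1',f_scale=.001);print('rim centre',o.x)
noz=plane(c,[[240+102/5,120+332/5]],.108)[0,:2]-o.x;print('nozzle az',np.degrees(np.arctan2(noz[1],noz[0])))
# handle top via two fixed cameras depth
for n in('scene','side'):
    zz=np.load(f'pics/{n}6.npz');cc=cams.get_calibration(n);Y=full(cc,zz['d']);k=(np.linalg.norm(Y[...,:2]-ctr,axis=2)<.035)&(Y[...,2]>.15)&(Y[...,2]<.25)&(zz['p'].max(2)<60);print(n,'handle z pct',np.percentile(Y[k][:,2],[50,97,100]),k.sum())
```

```text
rim z 0.1339992593594596 1376
white along lug axis -0.016 0 91 z 0.13896266885787584
white along lug axis 0 0.016 89 z 0.1389686658631769
white along lug axis 0.019 0.024 35 z 0.13384612984919494
white along lug axis 0.024 0.03 26 z 0.13395440691212973
handle top max/pct [0.21172661 0.21250249 0.29064421] 844
top slope deg 23.542100231063923 0.0051609018545120825 [ 0.61180945 -0.15389371  0.29214808] yaw 42.47395222317749
rim centre [ 0.61415696 -0.16492434]
nozzle az -140.0413088414343
scene handle z pct [0.1865824  0.21603744 0.21862598] 335
side handle z pct [0.19077112 0.21567791 0.21763863] 238
```

Run:
```python
from station import ctrl
print(ctrl.read_time(),ctrl.close_job())
```

```text
the job is handed in; nothing more can be done
24.9 None
```

The pump is seated in the bottle, and I handed the job in at 24.9 s with the gripper open and clear above it.

I took the pump out of the drainer by its handle, stood it up and lowered its barrel into the neck. The lugs rested on the rim about 50° from the notches. I then turned the pump under light pressure, mostly 7–9 N with a peak of 12 N, until the lugs reached the notches, and lowered it 12 mm to the notch floors before letting go.

**Last checks:**
- **Lugs:** the lug visible from the wrist camera is level with the rim (both read 134 mm).
- **Pump upright:** the two halves of the barrel top are at equal height (139.0 mm), and the handle top is about 212 mm against 213 mm expected.
- **Bottle:** its rim centre moved less than 1 mm and its nozzle direction less than 1° since the first look. I did not re-measure the other objects; none was in the arm's path.

**What disagreed or failed:**
- **Bottle position:** the cameras differed by up to 5 mm on where the bottle stood, so I aligned the pump by comparing the two within the same views.
- **Handle tilt:** my tilt check on the handle top failed because it picked up gripper pixels, so I ignored it.
- **Second lug:** the handle hid the second lug from the wrist camera, so I judged it by the level barrel top and the side view.

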